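Unhook a prism bin from its retainer rack

TASK

The grey bin of glass prisms is caught in the grey steel rack: its foot stands behind the rack's lip and its back plate is hooked up behind the upper rail. Lift it by its handle until you feel the soft stop, tilt it back so that its foot swings out over the lip, and draw it down and out without forcing the rack or tipping out the prisms; then set it down gently, flat, in the shallow plywood tray and let go. Leave the other things on the bench where they are.

Things in the scene. Friction and masses are not known exactly. Their poses are not given: they have to be found in the camera images.
- bin: Grey plastic hang-in parts bin, 0.2 to 0.42 kg. Own axes: x to the rack's back, y across, z up. Origin: rear face of its back plate, at the lower edge, mid width. Tub 76 mm wide, x -100 to -6, z 42 to 74. Stands level on a rear foot (the plate) and a front foot (x -100 to -88, z 0 to 42), tunnel between. In the rack it sags forward up to 3 degrees.
- bin_grip (a point): Grip point of the bin's handle, at (-53, 0, 180) mm in the bin's axes: an upright post 26 mm along x, 12 mm along y, top at z 198, free all round above z 74. Grip it across y.
- bin_foot (a point): Centre of the bin's footprint, at (-50, 0, 0) mm in the bin's axes.
- bin_tongue (a point): Middle of the top edge of the bin's back plate, at (-3, 0, 132) mm in the bin's axes. The plate is 6 mm thick (x -6 to 0), 80 wide, z 0 to 132; its top is the tongue hooked behind the rack's upper rail, its bottom the rear foot behind the lip.
- rack: Fixed steel bench rack, base 150 x 150 x 10 mm, top at most z 259; its front looks to -x of its own axes. Origin on the table under the channel. Bin origin starts at rack (0, about 0, 65) mm. Channel floor z 65, back stop face x +1.5 (z 65 to 89), cheeks at y -47, +47 (x -8 to 52). More than 20 N between bin and rack is forcing it.
- rack_lip (a point): Point at rack (-10, 0, 71) mm. The lip, upper rail and pad sit on one retainer frame bolted at an unknown height h, 0 to 28 mm, not measured, fixed in a run. These points do not move with h: the real parts lie h higher. Lip: x -12 to -8, top at z 71+h. A straight lift cannot free the bin.
- rack_rail (a point): Point at rack (-10, 0, 164) mm. Upper rail: x -12 to -8, lower edge at z 164+h; free space behind it to x 36. With the bin tilted back about 18 degrees (handle away from the rack's front, foot forwards) its plate fits between rail and lip, its middle line through x -10, z 117+h; then it slides out along its own plane, down and forwards, about 50 mm, and pulls away forwards.
- rack_pad (a point): Point at rack (15, 0, 204) mm. Soft stop above the tongue: sprung rubber pad, x -6 to 36, underside at z 204+h, 6 N per mm, 2 N to start, 7 mm travel, then solid. The tongue meets it after a lift of 7+h mm; the foot is then 1 mm above the lip. A light load (2 to 8 N) kept on the pad while tilting keeps the foot clear.
- tray: Fixed shallow plywood tray, 180 (x) x 170 (y) x 18 mm tall, walls 6 mm, floor top 6 mm above the table; origin at the centre of its underside.
- cup: Bystander: turned brass candle cup, 44 mm wide, 55 mm tall; origin at the centre of its underside or on its length.
- spool: Bystander: plain brass spacer, upright cylinder 40 mm wide, 35 mm tall; origin at the centre of its underside or on its length.
- jar: Bystander: white closed jar, 70 mm wide, 120 mm tall; origin at the centre of its underside or on its length.
- pliers: Bystander: dark steel hand wrench lying flat; origin at the centre of its underside or on its length.
- dish: Bystander: shallow brass dish, 90 mm wide, 20 mm tall; origin at the centre of its underside or on its length.
- carton: Bystander: cardboard carton 100 x 140 x 60 mm; origin at the centre of its underside or on its length.
- driver: Bystander: screwdriver lying flat; origin at the centre of its underside or on its length.
Not all that is in view belongs to the job. What is meant by the tray is not black, and is the larger of those in its own colour.

How it is judged:
On the way:
1. the bin has come out of the rack, clear in front of it (x of bin_foot in the frame of rack below -0.11 m and contact force between bin and rack below 0.1 N), for 0.2 s.
At the end, for the whole second after the job is handed in: The bin stands flat (within 3.4 degrees) on the floor of the tray, between its walls (middle of its footprint within 60 mm of the tray's centre in x and y, 2 to 10 mm above the tray's underside), released and at rest (x of bin_foot in the frame of tray between -0.06 and 0.06 m and y of bin_foot in the frame of tray between -0.06 and 0.06 m and z of bin_foot in the frame of tray between 0.002 and 0.01 m and angle between bin's own z axis and vertical below 0.06 rad and linear speed of bin below 0.02 m/s); the robot touches nothing.
It fails at once if the bin is forced against the rack: more than 20 N between them (contact force between bin and rack above 20 N).
It fails at once if the bin is tipped more than 40 degrees: prisms spill (angle between bin's own z axis and vertical above 0.7 rad).
It fails at once if the bin is banged down in the tray: more than 30 N (contact force between bin and tray above 30 N).
It fails at once if another thing on the bench is moved by more than 30 mm (distance of any of cup, spool, jar, pliers, dish, carton, driver from where it was at the start of the episode above 0.03 m).
It also fails if it takes over 72 s, if anything falls off the work surface, if the arm or the gripper's body presses on something with over 40 N, if the wrist force passes 120 N, or if a joint passes its speed limit or range.

ROBOT

A 6-joint arm with a two-finger parallel gripper is mounted at the origin on the work surface. World frame = base frame: x ahead of the robot, y to its left, z up, the work surface at z = 0. Lengths are in m, angles in rad, forces in N, time in s.
With the tool pointing down it reaches from about 0.35 to 0.85 m from the base axis. Payload 8.1 kg.
Tool frame: the origin (TCP) lies on the mounting face of the last link; the fingertips stand 186 mm ahead of it and the grasp point (between the pads) lies 167 mm ahead of it; z points along the fingers, y is the line along which they close (so a half turn about z gives the same grasp; the last joint's range is limited). The gripper opens to 93 mm and grips with 3 to 60 N. Pads are 15 mm wide; open, the fingers measure 128 mm over their backs; the gripper's body (75 mm by 188 mm) begins 65 mm behind the grasp point.
Start: joints at [1.082, 0.13, 1.488, -0, 1.523, -0.085], TCP at [0.236, 0.552, 0.405] pointing down, gripper open.
Joint ranges: [-2.96, 2.96], [-0.89, 2.26], [0.02, 2.5], [-1.34, 4.48], [0, 2.73], [-2.66, 2.66]. Speed limits (rad/s): [2.39, 2.39, 2.79, 3.14, 3.14, 3.14].

INTERFACE

Orientations are given as a rotation vector (axis times angle).
In Python, from plant import read_state, read_camera, camera_params, close_job gives the robot as it stands. The module is installed in compiled form; this text tells all that it offers.
- The arm moves only by the tool servo_tool, never from a script. Its argument "increments" is a list of rows, each an object with "slide": the shift along the tool's x, y, z in mm, a list of three; "dr": the turn, a rotation vector about the tool's x, y, z in rad, a list of three; "jaw": the closure, from 0 (fully open) to 1 (shut). In form: [{"slide": [x, y, z], "dr": [ax, ay, az], "jaw": jaw}, ...]. A call has 1 to 20 rows; each row is the pose to reach, as a shift and turn from the pose commanded when the call began, along the tool's axes at that moment; what a row does not reach only later rows make up. A row lasts 1/10 s, in which the tool goes at most 50 mm and 8.59 degrees, less where a joint would pass 70% of its speed; a pose out of reach is approached as far as the arm can. A call with a gripper value outside its range is refused whole. The fingers move at their own pace and stop on an object; "force" is the grip in N (left out, the last holds). Time passes only in rows, so rows that repeat a pose let the fingers close. It gives the time, the measured TCP pose, the force, the opening and the grip force at its end, in the units of the state.
- read_state(): the state, without advancing time (a new reading comes with each control period).
- read_camera(name): name is "side" or "top" or "wrist"; returns (picture, depth): 400x640x3 uint8, red, green, blue; 400x640 float32, m along the optical axis (not along the pixel's ray), 0 where there is no reading.
- camera_params(name): a dict with "fx", "fy", "cx", "cy" (pixels), "rvec" (rotation vector, rad) and "tvec" (3), from world to camera coordinates, as OpenCV has them. Camera axes: x right, y down, z forward; pixel columns grow to the right and rows downward; lengths in m; the calibration is good to about 2 mm. A picture is of the moment at which its call begins: read the wrist's pose just before it. camera_params takes no time and is no camera call; for the wrist camera it gives the pose at the moment of the call.
- close_job(): hands the job in; it is judged then, once.
The state is a dict: "t": time; "q": joint angles; "dq": joint speeds; "joint_torque": joint torques, N m; "tool_pos": TCP position; "orientation": TCP orientation; "force": force on the tool from outside, world axes, zero at the start; "wrist_torque": the same for the moment, N m; "opening": finger opening in m; "gripper_force": force on a finger pad.
Only numpy, scipy, OpenCV 4.12 (cv2) and the standard library are available. Lean on these libraries where they do the work, as an engineer would, in place of code of your own. Each camera call takes 0.05 s, during which the arm holds its last target. There are 200 camera calls.

## Working session

There is one attempt and no reset: what is moved stays moved. The work goes in short steps, Python scripts to look and compute and a tool call to move; the robot and the scene stay as the last step left them, time stands still between calls to the robot, and variables do not carry over. Pictures are saved under pics/ and viewed, at most 10 in all, crops included, and the job is handed in when it is done.

Besides the shell and the picture viewer there is one more tool, called as name(argument=value, ...) on one line, values as JSON. servo_tool: Moves the arm, as the interface text tells. Its arguments: {"type":"object","properties":{"increments":{"type":"array"},"force":{"type":"number"}},"required":["increments"]}

```bash
mkdir -p pics; cat > h.py <<'E'
import numpy as np,cv2
from scipy.spatial.transform import Rotation as R
from plant import *
def shot(n):
    p=camera_params(n); im,d=read_camera(n); return im,d,p
def world(d,p):
    v,u=np.mgrid[:d.shape[0],:d.shape[1]]
    c=np.stack([(u-p['cx'])/p['fx']*d,(v-p['cy'])/p['fy']*d,d],-1)
    Rm=R.from_rotvec(p['rvec']).as_matrix()
    return (c-np.array(p['tvec']))@Rm
def save(im,f,s=1): cv2.imwrite(f,cv2.resize(im[:,:,::-1],None,fx=s,fy=s))
E
python3 - <<'E'
from h import *
for n in ['top','side']:
    im,d,p=shot(n); save(im,f'pics/{n}0.png',1.25); np.savez(f'{n}0.npz',im=im,w=world(d,p),d=d); print(n,p)
s=read_state(); print(s)
E
```

```text
top {'fx': 462.3279077840691, 'fy': 462.3279077840691, 'cx': 315.794393988327, 'cy': 195.18860971171537, 'rvec': array([ 2.15177707, -2.13831811,  0.15469854]), 'tvec': array([0.03931959, 0.55027657, 1.61468476])}
side {'fx': 451.191121782287, 'fy': 451.191121782287, 'cx': 317.7086653336053, 'cy': 196.46600763106488, 'rvec': array([ 0.16856068, -2.83578789,  1.26164525]), 'tvec': array([0.54953618, 0.14393596, 1.40247597])}
{'t': 0.1, 'q': array([ 1.08158929e+00,  1.31073433e-01,  1.48915333e+00, -2.31155796e-05,
        1.52300065e+00, -8.54096277e-02]), 'dq': array([-0.0038    , -0.00335489, -0.00013472, -0.00060095,  0.00156818,
       -0.00108404]), 'joint_torque': array([ 9.50802823e-04, -5.61339247e+01, -4.93096697e+01,  7.70344469e-02,
        2.89668969e-02, -4.06141373e-05]), 'tool_pos': array([0.23564112, 0.55157048, 0.40380876]), 'orientation': array([-6.29892661e-01, -3.07734661e+00,  2.47254402e-03]), 'force': array([-0.70938075,  0.22196016,  0.0522729 ]), 'wrist_torque': array([-0.0256287 , -0.00341263, -0.01272932]), 'gripper_force': 0.0, 'opening': 0.09333318434257117}
```

View pics/top0.png

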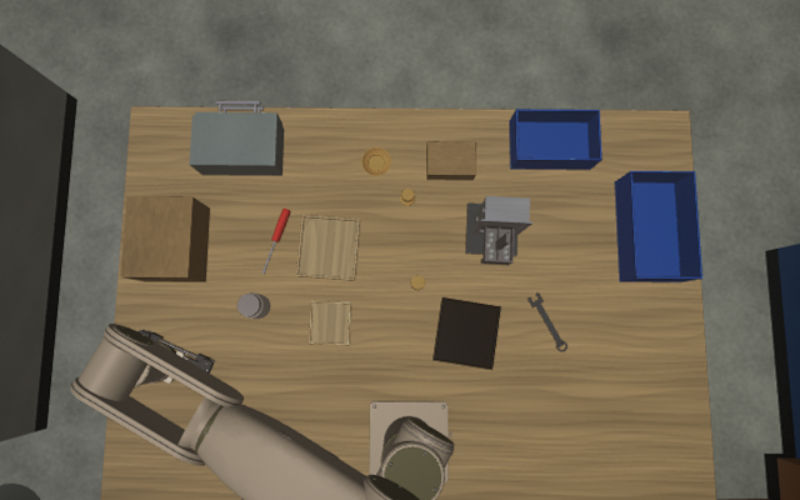

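View pics/side0.png

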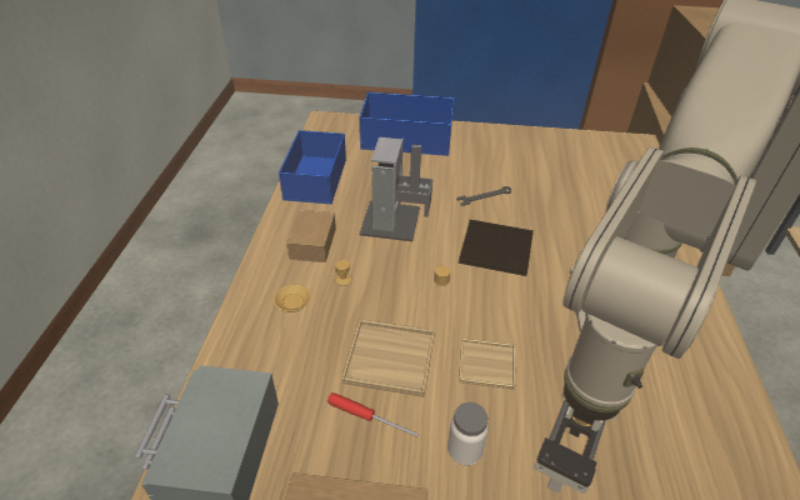

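Top view (800 px): the bin, with its tub and dark handle post, is at (498,243) in front of the grey rack at (507,210). Other candidates are the grey toolbox (235,140) and the blue boxes (555,140) and (660,225), which are the wrong type or colour. The possible trays are large plywood (328,248), small plywood (330,323) and black (467,333). I choose the large plywood one. Next I measure and make one close crop.

```bash
python3 - <<'E'
from h import *
t=np.load('top0.npz');s=np.load('side0.npz')
im=t['im'];save(im[140:230,360:440],'pics/crop.png',6)
c2=s['im'][100:200,270:360]; save(c2,'pics/crops.png',6)
for nm,z in [('top',t),('side',s)]:
    w=z['w'].reshape(-1,3);ok=z['d'].ravel()>0;w=w[ok]
    # rack region
    m=(abs(w[:,0]-.6)<.2)&(abs(w[:,1]+.2)<.14)&(w[:,2]>.004)
    q=w[m]; 
    for a,b in [(.005,.015),(.1,.15),(.15,.2),(.2,.235),(.235,.25),(.25,.259),(.259,.27),(.27,.3),(.3,.35)]:
        k=q[(q[:,2]>a)&(q[:,2]<b)]
        if len(k)>5: 
            r=cv2.minAreaRect((k[:,:2]*1000).astype(np.float32)); print(nm,a,b,len(k),k.min(0).round(3),k.max(0).round(3),np.round(r[0]),np.round(r[1]),round(r[2],1))
    # tray: rims
    for zz in [(.012,.022)]:
        m=(w[:,0]>.4)&(w[:,0]<.7)&(w[:,1]>.05)&(w[:,1]<.4)&(w[:,2]>zz[0])&(w[:,2]<zz[1]); k=w[m]
        r=cv2.minAreaRect((k[:,:2]*1000).astype(np.float32)); print(nm,'tray',len(k),np.round(r[0]),np.round(r[1]),round(r[2],1))
E
```

```text
top 0.005 0.015 856 [ 0.4   -0.339  0.005] [ 0.799 -0.06   0.015] [ 600. -200.] [399. 279.] 0.1
top 0.1 0.15 685 [ 0.487 -0.336  0.1  ] [ 0.8   -0.173  0.15 ] [ 644. -256.] [127. 324.] 75.0
top 0.15 0.2 123 [ 0.522 -0.304  0.151] [ 0.643 -0.173  0.2  ] [ 574. -226.] [133.  81.] 59.6
top 0.2 0.235 130 [ 0.522 -0.301  0.2  ] [ 0.643 -0.174  0.235] [ 575. -235.] [127. 103.] 73.5
top 0.235 0.25 719 [ 0.523 -0.303  0.235] [ 0.646 -0.177  0.25 ] [ 583. -240.] [127. 121.] 86.6
top 0.25 0.259 15 [ 0.521 -0.282  0.25 ] [ 0.639 -0.203  0.259] [ 579. -230.] [ 70. 103.] 68.4
top 0.259 0.27 27 [ 0.522 -0.24   0.259] [ 0.545 -0.23   0.269] [ 534. -235.] [10. 23.] 88.7
top tray 484 [541. 243.] [310. 265.] 81.9
side 0.005 0.015 1069 [ 0.4   -0.34   0.005] [ 0.799 -0.061  0.015] [ 600. -200.] [279. 399.] 90.0
side 0.1 0.15 808 [ 0.49 -0.34  0.1 ] [ 0.8   -0.171  0.15 ] [ 646. -253.] [129. 321.] 76.4
side 0.15 0.2 380 [ 0.524 -0.298  0.15 ] [ 0.646 -0.173  0.2  ] [ 580. -236.] [124. 110.] 77.6
side 0.2 0.235 287 [ 0.523 -0.297  0.2  ] [ 0.645 -0.171  0.235] [ 579. -221.] [128.  80.] 57.5
side 0.235 0.25 447 [ 0.523 -0.303  0.235] [ 0.645 -0.173  0.25 ] [ 584. -237.] [128. 121.] 87.1
side 0.25 0.259 20 [ 0.524 -0.24   0.25 ] [ 0.622 -0.191  0.257] [ 575. -218.] [108.  13.] 22.9
side 0.259 0.27 25 [ 0.524 -0.242  0.259] [ 0.547 -0.229  0.27 ] [ 535. -236.] [12. 25.] 82.7
side tray 742 [554. 273.] [255. 193.] 86.0
```

View pics/crop.png

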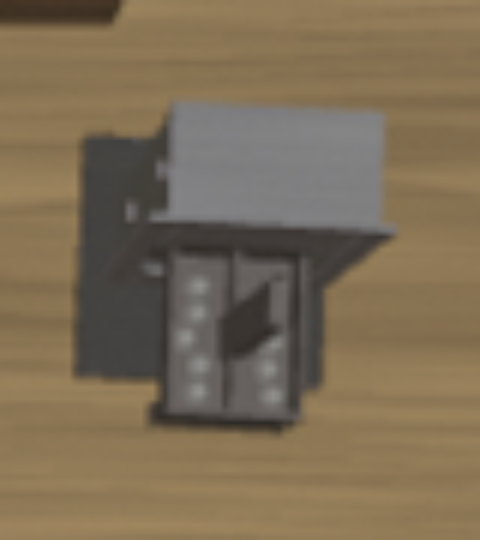

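View pics/crops.png

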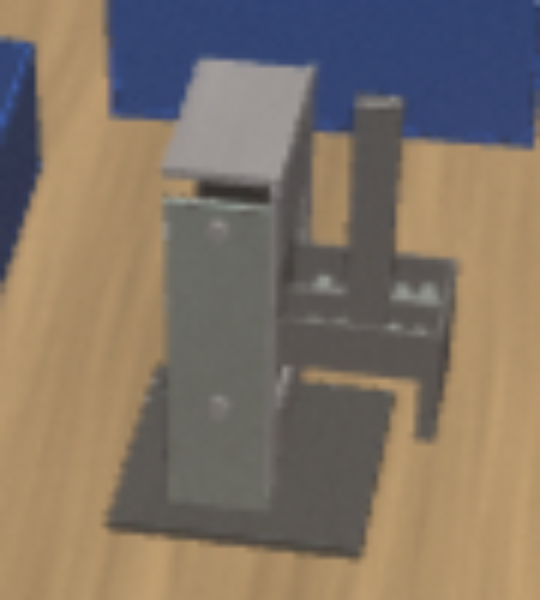

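The crops confirm the grey bin with glass prisms: its post is at crop (250,320), and it hangs from a roofed rack that opens toward the robot. Now I fit exact poses.

```bash
python3 - <<'E'
from h import *
def rect(k,n,zz=''):
    r=cv2.minAreaRect((k[:,:2]*1000).astype(np.float32)); print(n,zz,len(k),np.round(r[0],1),np.round(r[1],1),round(r[2],1),'z',np.median(k[:,2]).round(4))
for nm in ['top','side']:
    z=np.load(nm+'0.npz');W=z['w'];d=z['d']
    def comp(mask,minn=20):
        n,l,st,c=cv2.connectedComponentsWithStats(mask.astype(np.uint8)); 
        return [W[l==i] for i in range(1,n) if st[i,4]>=minn]
    ok=(d>0)&(abs(W[...,0]-.58)<.13)&(abs(W[...,1]+.24)<.11)
    roof=ok&(W[...,2]>.236)&(W[...,2]<.252)&(W[...,0]>.56)
    for k in comp(cv2.erode(roof.astype(np.uint8),np.ones((2,2))),50): rect(k,nm,'roof')
    gz=ok&(W[...,2]>.006)&(W[...,2]<.015)
    for k in comp(gz): rect(k,nm,'base'); print(k.min(0).round(3),k.max(0).round(3))
    for k in comp(ok&(W[...,2]>.25)&(W[...,0]<.56),8): rect(k,nm,'posttop'); print(np.percentile(k[:,2],[50,90,98]))
    # post sides
    for k in comp(ok&(W[...,2]>.155)&(W[...,2]<.27)&(W[...,0]<.555),8):
        for a in np.arange(.15,.27,.015):
            j=k[abs(k[:,2]-a)<.0075]
            if len(j)>3: print(nm,'post',round(a,3),len(j),j.min(0).round(4)[:2],j.max(0).round(4)[:2],np.median(j,0).round(4))
    tr=(d>0)&(W[...,2]>.003)&(W[...,2]<.024)&(W[...,0]>.3)&(W[...,0]<.72)&(W[...,1]>.07)&(W[...,1]<.34)
    for k in comp(tr,60): rect(k,nm,'tray')
    # roof plane normals of vertical side (y max face)
    f=ok&(W[...,2]>.03)&(W[...,2]<.2)&(W[...,1]>-.19)&(W[...,0]>.57)
    k=W[f]
    if len(k)>50:
        A=np.c_[k[:,0],k[:,2],np.ones(len(k))]
        for _ in range(5):
            c,*_r=np.linalg.lstsq(A,k[:,1],rcond=None); e=abs(A@c-k[:,1]); g=e<np.median(e)*3+1e-4; A=A[g];k=k[g]
        print('cheek',len(k),c, k.min(0),k.max(0))
E
```

```text
top roof 582 [ 608.9 -242.3] [109.9  61.8] 87.1 z 0.2424
top base 301 [ 603.8 -186.7] [ 54.8 153. ] 89.4 z 0.01
[ 0.527 -0.214  0.006] [ 0.68  -0.159  0.015]
top base 36 [ 551.5 -308.9] [13.7 55.3] 84.9 z 0.0088
[ 0.525 -0.316  0.006] [ 0.579 -0.3    0.015]
top posttop 36 [ 533.5 -235.4] [11.2 24. ] 87.9 z 0.2615
[0.26149412 0.26481937 0.26783829]
top post 0.165 6 [ 0.5233 -0.2381] [ 0.5429 -0.2303] [ 0.5245 -0.2318  0.1676]
top post 0.18 7 [ 0.5258 -0.2323] [ 0.5458 -0.23  ] [ 0.536  -0.2309  0.1761]
top post 0.195 10 [ 0.5225 -0.2394] [ 0.5465 -0.2305] [ 0.5282 -0.2313  0.1937]
top post 0.21 8 [ 0.5246 -0.2318] [ 0.5467 -0.2304] [ 0.5355 -0.2314  0.2079]
top post 0.225 10 [ 0.5224 -0.238 ] [ 0.5481 -0.2308] [ 0.5298 -0.2317  0.2241]
top post 0.24 8 [ 0.5227 -0.2343] [ 0.545 -0.23 ] [ 0.5339 -0.2315  0.2422]
top post 0.255 22 [ 0.5214 -0.2409] [ 0.5455 -0.2294] [ 0.5298 -0.2373  0.2596]
top post 0.27 14 [ 0.5225 -0.24  ] [ 0.5444 -0.2301] [ 0.535  -0.2338  0.264 ]
top tray 2003 [544.9 232.1] [215.2 220.6] 90.0 z 0.0078
top tray 556 [351.6 228. ] [100.  151.2] 0.4 z 0.0066
cheek 79 [
[... 627 characters left out ...]
[ 0.5246 -0.2398] [ 0.5484 -0.2298] [ 0.5365 -0.2329  0.1952]
side post 0.21 29 [ 0.5234 -0.2438] [ 0.549  -0.2281] [ 0.5356 -0.2337  0.2092]
side post 0.225 38 [ 0.5234 -0.2435] [ 0.5495 -0.2278] [ 0.5375 -0.2341  0.2244]
side post 0.24 29 [ 0.5233 -0.2392] [ 0.5464 -0.2287] [ 0.5334 -0.2332  0.2405]
side post 0.255 34 [ 0.5239 -0.242 ] [ 0.5471 -0.2278] [ 0.5368 -0.2335  0.2549]
side post 0.27 15 [ 0.5242 -0.2422] [ 0.5475 -0.23  ] [ 0.5341 -0.2358  0.2637]
side tray 3617 [552.4 227.9] [228.7 214.5] 83.9 z 0.0082
side tray 1060 [344.9 212.2] [ 95.2 159.8] 4.0 z 0.0063
cheek 342 [-0.01446994 -0.00165312 -0.17879314] [ 0.5820589  -0.18998875  0.03034597] [ 0.64557724 -0.18382251  0.19963074]
```

```bash
cat >> h.py <<'E'
YAW=np.radians(-3)
def rt(tilt=0,yaw=YAW):
    "tool attitude: y along rack y, leaning back (top to +x) by tilt deg"
    x=np.array([np.cos(yaw),np.sin(yaw),0]);y=np.array([-np.sin(yaw),np.cos(yaw),0])
    M=np.c_[-x,y,[0,0,-1]]
    return R.from_rotvec(y*np.radians(tilt))*R.from_matrix(M)
def go(grasp,Rt,s=None):
    s=s or read_state();R0=R.from_rotvec(s['orientation'])
    tcp=np.array(grasp)-Rt.apply([0,0,.167])
    print('slide',(R0.inv().apply(tcp-s['tool_pos'])*1000).round(1),'dr',(R0.inv()*Rt).as_rotvec().round(4))
E
python3 - <<'E'
from h import *
go([.535,-.236,.245+.09],rt())
E
```

```text
slide [-584.7 -606.8  -97.3] dr [-0.0016 -0.0004 -0.3514]
```

servo_tool(increments=[{"slide": [0, 0, -97], "dr": [0, 0, 0], "jaw": 0}, {"slide": [0, 0, -97], "dr": [0, 0, 0], "jaw": 0}, {"slide": [-584.7, -606.8, -97.3], "dr": [-0.0016, -0.0004, -0.3514], "jaw": 0}, {"slide": [-584.7, -606.8, -97.3], "dr": [-0.0016, -0.0004, -0.3514], "jaw": 0}, {"slide": [-584.7, -606.8, -97.3], "dr": [-0.0016, -0.0004, -0.3514], "jaw": 0}, {"slide": [-584.7, -606.8, -97.3], "dr": [-0.0016, -0.0004, -0.3514], "jaw": 0}, {"slide": [-584.7, -606.8, -97.3], "dr": [-0.0016, -0.0004, -0.3514], "jaw": 0}, {"slide": [-584.7, -606.8, -97.3], "dr": [-0.0016, -0.0004, -0.3514], "jaw": 0}, {"slide": [-584.7, -606.8, -97.3], "dr": [-0.0016, -0.0004, -0.3514], "jaw": 0}, {"slide": [-584.7, -606.8, -97.3], "dr": [-0.0016, -0.0004, -0.3514], "jaw": 0}, {"slide": [-584.7, -606.8, -97.3], "dr": [-0.0016, -0.0004, -0.3514], "jaw": 0}, {"slide": [-584.7, -606.8, -97.3], "dr": [-0.0016, -0.0004, -0.3514], "jaw": 0}, {"slide": [-584.7, -606.8, -97.3], "dr": [-0.0016, -0.0004, -0.3514], "jaw": 0}, {"slide": [-584.7, -606.8, -97.3], "dr": [-0.0016, -0.0004, -0.3514], "jaw": 0}, {"slide": [-584.7, -606.8, -97.3], "dr": [-0.0016, -0.0004, -0.3514], "jaw": 0}, {"slide": [-584.7, -606.8, -97.3], "dr": [-0.0016, -0.0004, -0.3514], "jaw": 0}, {"slide": [-584.7, -606.8, -97.3], "dr": [-0.0016, -0.0004, -0.3514], "jaw": 0}, {"slide": [-584.7, -606.8, -97.3], "dr": [-0.0016, -0.0004, -0.3514], "jaw": 0}, {"slide": [-584.7, -606.8, -97.3], "dr": [-0.0016, -0.0004, -0.3514], "jaw": 0}, {"slide": [-584.7, -606.8, -97.3], "dr": [-0.0016, -0.0004, -0.3514], "jaw": 0}])

```text
t: 2.1
tool_pos: [0.5355, -0.2407, 0.499]
orientation: [-0.089, -3.137, -0.003]
force: [-0.7, 0.4, -0.6]
opening: 0.0928
gripper_force: 0.0
```

```bash
python3 - <<'E'
from h import *
print(read_state()['tool_pos'],read_state()['orientation'])
im,d,p=shot('wrist'); save(im,'pics/w1.png',1.25); W=world(d,p); np.savez('w1.npz',im=im,w=W,d=d)
ok=(d>0)
def rect(k,n):
    r=cv2.minAreaRect((k[:,:2]*1000).astype(np.float32)); print(n,len(k),np.round(r[0],1),np.round(r[1],1),round(r[2],1),'z',np.median(k[:,2]).round(4))
k=W[ok&(W[...,2]>.254)&(W[...,2]<.27)&(abs(W[...,0]-.535)<.03)&(abs(W[...,1]+.236)<.03)]
if len(k)>5: rect(k,'post')
k=W[ok&(W[...,2]>.235)&(W[...,2]<.252)&(W[...,0]>.565)&(W[...,0]<.66)]
if len(k)>5: rect(k,'roof')
k=W[ok&(W[...,2]>.12)&(W[...,2]<.15)&(W[...,0]<.585)&(W[...,0]>.47)]
if len(k)>5: rect(k,'tub')
E
```

```text
[ 0.53554116 -0.24066703  0.49900463] [-0.08929871 -3.13711616 -0.00326858]
post 542 [ 535.4 -238.1] [11.4 26.6] 86.5 z 0.2603
roof 6587 [ 602.6 -241.3] [129.3  48.2] 87.1 z 0.241
tub 2492 [ 536.7 -239.7] [129.9  96.5] 90.0 z 0.1304
```

View pics/w1.png

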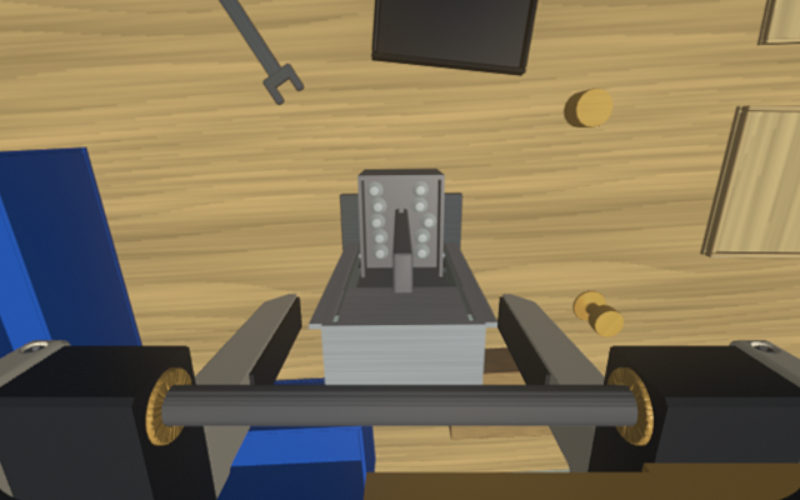

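Wrist view: the post top is at (403,265), centred between the fingers. It measures (0.5354, -0.238), yaw about -3.3°, and 11×26 mm as stated.

```bash
sed -i 's/YAW=.*/YAW=np.radians(-3.3)/' h.py; python3 - <<'E'
from h import *
go([.5354,-.2378,.244],rt())
E
```

```text
slide [-0.4  0.4 88.7] dr [ 0.0029 -0.0028  0.0019]
```

servo_tool(increments=[{"slide": [-0.4, 0.4, 40], "dr": [0.003, -0.003, 0.002], "jaw": 0}, {"slide": [-0.4, 0.4, 70], "dr": [0.003, -0.003, 0.002], "jaw": 0}, {"slide": [-0.4, 0.4, 88.7], "dr": [0.003, -0.003, 0.002], "jaw": 0}, {"slide": [-0.4, 0.4, 88.7], "dr": [0.003, -0.003, 0.002], "jaw": 0}, {"slide": [-0.4, 0.4, 88.7], "dr": [0.003, -0.003, 0.002], "jaw": 0}])

```text
t: 2.65
tool_pos: [0.5354, -0.2346, 0.414]
orientation: [0.084, 3.137, -0.002]
force: [-0.1, 0.5, 0.3]
opening: 0.0935
gripper_force: 0.0
```

servo_tool(increments=[{"slide": [0, 0, 0], "dr": [0, 0, 0], "jaw": 0.5}, {"slide": [0, 0, 0], "dr": [0, 0, 0], "jaw": 0.7}, {"slide": [0, 0, 0], "dr": [0, 0, 0], "jaw": 0.8}, {"slide": [0, 0, 0], "dr": [0, 0, 0], "jaw": 0.84}, {"slide": [0, 0, 0], "dr": [0, 0, 0], "jaw": 0.88}, {"slide": [0, 0, 0], "dr": [0, 0, 0], "jaw": 0.92}, {"slide": [0, 0, 0], "dr": [0, 0, 0], "jaw": 1}, {"slide": [0, 0, 0], "dr": [0, 0, 0], "jaw": 1}, {"slide": [0, 0, 0], "dr": [0, 0, 0], "jaw": 1}, {"slide": [0, 0, 0], "dr": [0, 0, 0], "jaw": 1}, {"slide": [0, 0, 0], "dr": [0, 0, 0], "jaw": 1}, {"slide": [0, 0, 0], "dr": [0, 0, 0], "jaw": 1}], force=50)

```text
t: 3.85
tool_pos: [0.5356, -0.2355, 0.4132]
orientation: [0.085, 3.137, -0.003]
force: [0.9, -0.8, -0.9]
opening: 0.0117
gripper_force: 50.0
```

servo_tool(increments=[{"slide": [0, 0, -1], "dr": [0, 0, 0], "jaw": 1}, {"slide": [0, 0, -2], "dr": [0, 0, 0], "jaw": 1}, {"slide": [0, 0, -3], "dr": [0, 0, 0], "jaw": 1}, {"slide": [0, 0, -4], "dr": [0, 0, 0], "jaw": 1}, {"slide": [0, 0, -4], "dr": [0, 0, 0], "jaw": 1}, {"slide": [0, 0, -4], "dr": [0, 0, 0], "jaw": 1}])

```text
t: 4.45
tool_pos: [0.5355, -0.2353, 0.4173]
orientation: [0.085, 3.137, -0.002]
force: [3.5, 0.8, -5.1]
opening: 0.012
gripper_force: 50.0
```

```bash
cat >> h.py <<'E'
def mv(piv,dth,t=(0,0)):
    "turn bin by dth deg (back) about bin point piv (x,z mm), then shift t (rack x, z mm)"
    R0=R.from_rotvec(read_state()['orientation'])
    p=np.array([-(piv[0]+53),0,167-(piv[1]-180)]);dr=R.from_rotvec([0,np.radians(dth),0])
    x=np.array([np.cos(YAW),np.sin(YAW),0])
    sl=p-dr.apply(p)+R0.inv().apply(x*t[0]+np.array([0,0,t[1]]))
    print(piv,dth,t,'slide',sl.round(1),'dr',dr.as_rotvec().round(4))
def st():
    s=read_state();z=R.from_rotvec(s['orientation']).apply([0,0,1]);x=np.array([np.cos(YAW),np.sin(YAW),0])
    print(round(s['t'],2),'tilt',np.degrees(np.arctan2(-z@x,-z[2])).round(2),'grasp',((s['tool_pos']+.167*z)*1000).round(1),'F',s['force'].round(1),'T',s['wrist_torque'].round(2))
E
python3 -c "
from h import *
st(); mv((-3,132),1.2,(1,0))
im,d,p=shot('side'); W=world(d,p);save(im[80:220,260:380],'pics/s2.png',5)"
```

```text
4.45 tilt -0.21 grasp [ 536.1 -235.5  250.3] F [ 3.5  0.8 -5.1] T [ 0.26 -0.6   0.16]
(-3, 132) 1.2 (1, 0) slide [-5.5 -0.  -1. ] dr [0.     0.0209 0.    ]
```

View pics/s2.png

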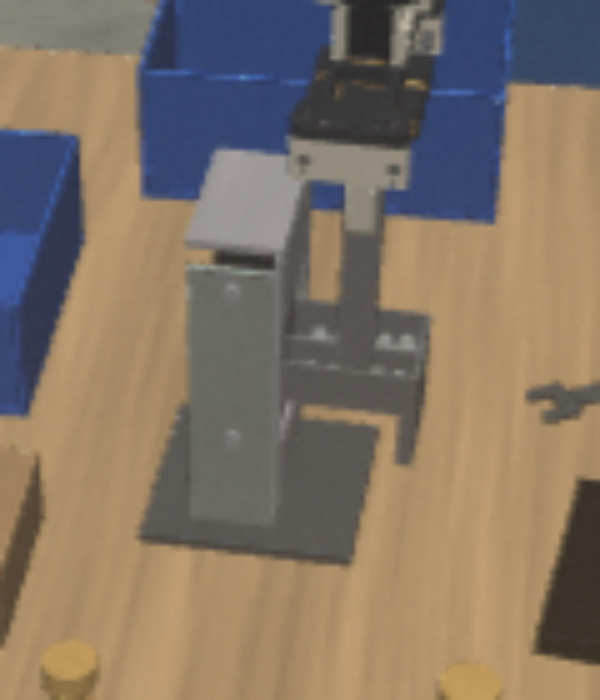

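The bin hangs in the grip at (360,360), still in the rack as expected. I ease the sag off the rail.

servo_tool(increments=[{"slide": [-2.7, 0, -0.5], "dr": [0, 0.0105, 0], "jaw": 1}, {"slide": [-5.5, 0, -1], "dr": [0, 0.021, 0], "jaw": 1}, {"slide": [-5.5, 0, -1], "dr": [0, 0.021, 0], "jaw": 1}, {"slide": [-5.5, 0, -1], "dr": [0, 0.021, 0], "jaw": 1}])

```text
t: 4.9
tool_pos: [0.541, -0.2359, 0.4184]
orientation: [-0.085, -3.123, 0.002]
force: [0.6, 1.0, -3.9]
opening: 0.0116
gripper_force: 50.0
```

```bash
python3 -c "
from h import *
st()"
```

```text
4.9 tilt 1.02 grasp [ 538.  -236.   251.4] F [ 0.6  1.  -3.9] T [ 0.14 -0.24  0.03]
```

servo_tool(increments=[{"slide": [0, 0, -1.5], "dr": [0, 0, 0], "jaw": 1}, {"slide": [0, 0, -3], "dr": [0, 0, 0], "jaw": 1}, {"slide": [0, 0, -4.5], "dr": [0, 0, 0], "jaw": 1}, {"slide": [0, 0, -6], "dr": [0, 0, 0], "jaw": 1}, {"slide": [0, 0, -7.5], "dr": [0, 0, 0], "jaw": 1}, {"slide": [0, 0, -9], "dr": [0, 0, 0], "jaw": 1}, {"slide": [0, 0, -9], "dr": [0, 0, 0], "jaw": 1}])

```text
t: 5.6
tool_pos: [0.5411, -0.2358, 0.4278]
orientation: [-0.085, -3.123, 0.002]
force: [-0.0, -0.1, -4.2]
opening: 0.0118
gripper_force: 50.0
```

servo_tool(increments=[{"slide": [0, 0, -1], "dr": [0, 0, 0], "jaw": 1}, {"slide": [0, 0, -2], "dr": [0, 0, 0], "jaw": 1}, {"slide": [0, 0, -2], "dr": [0, 0, 0], "jaw": 1}])

```text
t: 5.9
tool_pos: [0.5411, -0.2358, 0.4295]
orientation: [-0.085, -3.123, 0.002]
force: [-0.1, -0.2, -4.3]
opening: 0.0113
gripper_force: 50.0
```

Lift is about 15 mm, still free.

servo_tool(increments=[{"slide": [0, 0, -1], "dr": [0, 0, 0], "jaw": 1}, {"slide": [0, 0, -1.5], "dr": [0, 0, 0], "jaw": 1}, {"slide": [0, 0, -1.5], "dr": [0, 0, 0], "jaw": 1}])

```text
t: 6.2
tool_pos: [0.5412, -0.2357, 0.431]
orientation: [-0.085, -3.123, 0.002]
force: [0.1, -0.6, -3.4]
opening: 0.0117
gripper_force: 50.0
```

servo_tool(increments=[{"slide": [0, 0, -1], "dr": [0, 0, 0], "jaw": 1}, {"slide": [0, 0, -1], "dr": [0, 0, 0], "jaw": 1}])

```text
t: 6.4
tool_pos: [0.5412, -0.2358, 0.432]
orientation: [-0.085, -3.123, 0.002]
force: [0.4, 0.3, -2.7]
opening: 0.0116
gripper_force: 50.0
```

servo_tool(increments=[{"slide": [0, 0, -1], "dr": [0, 0, 0], "jaw": 1}, {"slide": [0, 0, -1], "dr": [0, 0, 0], "jaw": 1}])

```text
t: 6.6
tool_pos: [0.5412, -0.2357, 0.4329]
orientation: [-0.085, -3.123, 0.001]
force: [-0.0, 0.2, -2.9]
opening: 0.0116
gripper_force: 50.0
```

servo_tool(increments=[{"slide": [0, 0, -1], "dr": [0, 0, 0], "jaw": 1}, {"slide": [0, 0, -1], "dr": [0, 0, 0], "jaw": 1}])

```text
t: 6.8
tool_pos: [0.5412, -0.2358, 0.4334]
orientation: [-0.085, -3.123, 0.001]
force: [1.9, -1.3, -7.2]
opening: 0.0116
gripper_force: 50.0
```

Soft stop felt at about 19 mm of lift, so h ≈ 12, which matches the roof height. Now I tilt about the tongue edge, moving it rearwards as I go.

```bash
python3 -c "
from h import *
st(); mv((-6,132),3.5,(3.9,0))"
```

```text
6.8 tilt 1.02 grasp [ 538.2 -235.8  266.4] F [ 1.9 -1.3 -7.2] T [-0.01 -0.12 -0.02]
(-6, 132) 3.5 (3.9, 0) slide [-17.1  -0.   -2.5] dr [0.     0.0611 0.    ]
```

servo_tool(increments=[{"slide": [-2.9, 0, -0.4], "dr": [0, 0.0102, 0], "jaw": 1}, {"slide": [-5.7, 0, -0.8], "dr": [0, 0.0204, 0], "jaw": 1}, {"slide": [-8.6, 0, -1.2], "dr": [0, 0.0306, 0], "jaw": 1}, {"slide": [-11.4, 0, -1.6], "dr": [0, 0.0407, 0], "jaw": 1}, {"slide": [-14.3, 0, -2.0], "dr": [0, 0.0509, 0], "jaw": 1}, {"slide": [-17.1, 0, -2.5], "dr": [0, 0.0611, 0], "jaw": 1}, {"slide": [-17.1, 0, -2.5], "dr": [0, 0.0611, 0], "jaw": 1}, {"slide": [-17.1, 0, -2.5], "dr": [0, 0.0611, 0], "jaw": 1}])

```text
t: 7.6
tool_pos: [0.5584, -0.2367, 0.4358]
orientation: [-0.083, -3.062, -0.001]
force: [-1.2, 0.0, -8.3]
opening: 0.0115
gripper_force: 50.0
```

```bash
python3 -c "
from h import *
st(); mv((-6,132),3.5,(3.9,0))"
```

```text
7.6 tilt 4.51 grasp [ 545.3 -236.2  269.3] F [-1.2  0.  -8.3] T [ 0.04  0.37 -0.03]
(-6, 132) 3.5 (3.9, 0) slide [-17.1  -0.   -2.8] dr [0.     0.0611 0.    ]
```

servo_tool(increments=[{"slide": [-2.9, 0, -0.4], "dr": [0, 0.0102, 0], "jaw": 1}, {"slide": [-5.7, 0, -0.9], "dr": [0, 0.0204, 0], "jaw": 1}, {"slide": [-8.6, 0, -1.4], "dr": [0, 0.0306, 0], "jaw": 1}, {"slide": [-11.4, 0, -1.8], "dr": [0, 0.0407, 0], "jaw": 1}, {"slide": [-14.3, 0, -2.3], "dr": [0, 0.0509, 0], "jaw": 1}, {"slide": [-17.1, 0, -2.7], "dr": [0, 0.0611, 0], "jaw": 1}, {"slide": [-17.1, 0, -2.7], "dr": [0, 0.0611, 0], "jaw": 1}, {"slide": [-17.1, 0, -2.7], "dr": [0, 0.0611, 0], "jaw": 1}])

```text
t: 8.4
tool_pos: [0.5758, -0.2376, 0.4374]
orientation: [-0.082, -3.001, -0.003]
force: [-2.1, -0.4, -9.3]
opening: 0.0118
gripper_force: 50.0
```

```bash
python3 -c "
from h import *
st(); mv((-6,132),3.5,(3.9,0))"
```

```text
8.4 tilt 7.98 grasp [ 552.6 -236.6  272. ] F [-2.1 -0.4 -9.3] T [ 0.06  0.28 -0.02]
(-6, 132) 3.5 (3.9, 0) slide [-17.1  -0.   -3. ] dr [0.     0.0611 0.    ]
```

servo_tool(increments=[{"slide": [-2.9, 0, -0.4], "dr": [0, 0.0102, 0], "jaw": 1}, {"slide": [-5.7, 0, -0.8], "dr": [0, 0.0204, 0], "jaw": 1}, {"slide": [-8.6, 0, -1.2], "dr": [0, 0.0306, 0], "jaw": 1}, {"slide": [-11.4, 0, -1.7], "dr": [0, 0.0407, 0], "jaw": 1}, {"slide": [-14.3, 0, -2.2], "dr": [0, 0.0509, 0], "jaw": 1}, {"slide": [-17.1, 0, -2.7], "dr": [0, 0.0611, 0], "jaw": 1}, {"slide": [-17.1, 0, -2.7], "dr": [0, 0.0611, 0], "jaw": 1}, {"slide": [-17.1, 0, -2.7], "dr": [0, 0.0611, 0], "jaw": 1}])

```text
t: 9.2
tool_pos: [0.5931, -0.2386, 0.4377]
orientation: [-0.08, -2.94, -0.006]
force: [-0.7, 0.5, -8.2]
opening: 0.0119
gripper_force: 50.0
```

```bash
python3 -c "
from h import *
st(); mv((-6,132),3.5,(3.9,0))"
```

```text
9.2 tilt 11.47 grasp [ 559.9 -237.   274.1] F [-0.7  0.5 -8.2] T [ 0.06 -0.01  0.01]
(-6, 132) 3.5 (3.9, 0) slide [-17.   -0.   -3.2] dr [0.     0.0611 0.    ]
```

servo_tool(increments=[{"slide": [-2.9, 0, -0.5], "dr": [0, 0.0102, 0], "jaw": 1}, {"slide": [-5.7, 0, -1.0], "dr": [0, 0.0204, 0], "jaw": 1}, {"slide": [-8.6, 0, -1.5], "dr": [0, 0.0306, 0], "jaw": 1}, {"slide": [-11.4, 0, -2.0], "dr": [0, 0.0407, 0], "jaw": 1}, {"slide": [-14.3, 0, -2.5], "dr": [0, 0.0509, 0], "jaw": 1}, {"slide": [-17.1, 0, -3.0], "dr": [0, 0.0611, 0], "jaw": 1}, {"slide": [-17.1, 0, -3.0], "dr": [0, 0.0611, 0], "jaw": 1}, {"slide": [-17.1, 0, -3.0], "dr": [0, 0.0611, 0], "jaw": 1}])

```text
t: 10.0
tool_pos: [0.6104, -0.2395, 0.4373]
orientation: [-0.078, -2.879, -0.008]
force: [-0.5, -0.3, -6.4]
opening: 0.0116
gripper_force: 50.0
```

```bash
python3 -c "
from h import *
st()
im,d,p=shot('side'); W=world(d,p);save(im[80:200,270:370],'pics/s3.png',5)
ok=(d>0)&(W[...,0]>.40)&(W[...,0]<.60)&(W[...,1]>-.285)&(W[...,1]<-.19)
x=np.array([np.cos(YAW),np.sin(YAW),0]);
# post edge slope
for a in np.arange(.165,.24,.01):
    k=W[ok&(abs(W[...,2]-a)<.005)&(abs(W[...,1]+.232)<.008)]
    k=k[(k@x)<.585]
    if len(k)>4: print(round(a,3),len(k),(k@x).min().round(4),(k@x).max().round(4))
"
```

```text
10.0 tilt 14.97 grasp [ 567.4 -237.4  275.9] F [-0.5 -0.3 -6.4] T [ 0.05 -0.24  0.  ]
0.165 42 0.502 0.5841
0.175 35 0.5044 0.5665
0.185 25 0.507 0.5671
0.195 24 0.5465 0.5704
0.205 24 0.5471 0.5741
0.215 16 0.5511 0.5772
0.225 25 0.5517 0.5771
0.235 24 0.5553 0.5813
```

View pics/s3.png

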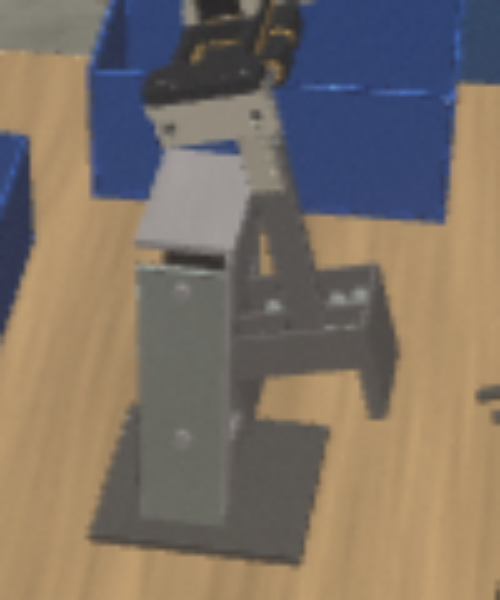

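The tilt is about 14°. The foot is in front of the lip at (250,390), and the post is about 6 mm clear of the roof edge. I slide down along the plate.

servo_tool(increments=[{"slide": [0, 0, 1.5], "dr": [0, 0, 0], "jaw": 1}, {"slide": [0, 0, 3], "dr": [0, 0, 0], "jaw": 1}, {"slide": [-0.1, 0, 5], "dr": [0, 0, 0], "jaw": 1}, {"slide": [-0.2, 0, 8], "dr": [0, 0, 0], "jaw": 1}, {"slide": [-0.2, 0, 8], "dr": [0, 0, 0], "jaw": 1}])

```text
t: 10.55
tool_pos: [0.6081, -0.2394, 0.4289]
orientation: [-0.079, -2.878, -0.009]
force: [0.3, 0.2, -3.5]
opening: 0.0117
gripper_force: 50.0
```

servo_tool(increments=[{"slide": [-0.1, 0, 3], "dr": [0, 0, 0], "jaw": 1}, {"slide": [-0.2, 0, 6], "dr": [0, 0, 0], "jaw": 1}, {"slide": [-0.2, 0, 9], "dr": [0, 0, 0], "jaw": 1}, {"slide": [-0.3, 0, 12], "dr": [0, 0, 0], "jaw": 1}, {"slide": [-0.3, 0, 12], "dr": [0, 0, 0], "jaw": 1}])

```text
t: 11.05
tool_pos: [0.6053, -0.2392, 0.417]
orientation: [-0.079, -2.878, -0.009]
force: [-0.3, -0.1, -3.0]
opening: 0.0119
gripper_force: 50.0
```

Free (weight only). Another 20 mm, then 14 mm.

servo_tool(increments=[{"slide": [-0.1, 0, 4], "dr": [0, 0, 0], "jaw": 1}, {"slide": [-0.2, 0, 8], "dr": [0, 0, 0], "jaw": 1}, {"slide": [-0.3, 0, 12], "dr": [0, 0, 0], "jaw": 1}, {"slide": [-0.4, 0, 16], "dr": [0, 0, 0], "jaw": 1}, {"slide": [-0.5, 0, 20], "dr": [0, 0, 0], "jaw": 1}, {"slide": [-0.5, 0, 20], "dr": [0, 0, 0], "jaw": 1}])

```text
t: 11.65
tool_pos: [0.6006, -0.239, 0.3974]
orientation: [-0.079, -2.878, -0.009]
force: [-0.2, -0.6, -3.3]
opening: 0.0113
gripper_force: 50.0
```

servo_tool(increments=[{"slide": [-0.1, 0, 4], "dr": [0, 0, 0], "jaw": 1}, {"slide": [-0.2, 0, 8], "dr": [0, 0, 0], "jaw": 1}, {"slide": [-0.3, 0, 14], "dr": [0, 0, 0], "jaw": 1}, {"slide": [-0.3, 0, 14], "dr": [0, 0, 0], "jaw": 1}])

```text
t: 12.05
tool_pos: [0.5971, -0.2388, 0.3834]
orientation: [-0.079, -2.877, -0.009]
force: [-0.9, 0.6, -3.6]
opening: 0.0116
gripper_force: 50.0
```

```bash
python3 -c "
from h import *
st(); mv((-53,180),0,(-15,0)); mv((-53,180),0,(-170,0))"
```

```text
12.05 tilt 15.1 grasp [ 553.7 -236.6  222.1] F [-0.9  0.6 -3.6] T [ 0.01 -0.31 -0.01]
(-53, 180) 0 (-15, 0) slide [14.5  0.   3.9] dr [0. 0. 0.]
(-53, 180) 0 (-170, 0) slide [164.1   0.5  44.3] dr [0. 0. 0.]
```

servo_tool(increments=[{"slide": [4.8, 0, 1.3], "dr": [0, 0, 0], "jaw": 1}, {"slide": [9.7, 0, 2.6], "dr": [0, 0, 0], "jaw": 1}, {"slide": [14.5, 0, 3.9], "dr": [0, 0, 0], "jaw": 1}, {"slide": [14.5, 0, 3.9], "dr": [0, 0, 0], "jaw": 1}])

```text
t: 12.45
tool_pos: [0.5819, -0.2381, 0.3851]
orientation: [-0.079, -2.879, -0.008]
force: [0.4, -0.0, -3.5]
opening: 0.0119
gripper_force: 50.0
```

servo_tool(increments=[{"slide": [10, 0, 2.7], "dr": [0, 0, 0], "jaw": 1}, {"slide": [29, 0, 7.8], "dr": [0, 0, 0], "jaw": 1}, {"slide": [48, 0, 13], "dr": [0, 0, 0], "jaw": 1}, {"slide": [68, 0, 18.4], "dr": [0, 0, 0], "jaw": 1}, {"slide": [87, 0, 23.5], "dr": [0, 0, 0], "jaw": 1}, {"slide": [106, 0, 28.6], "dr": [0, 0, 0], "jaw": 1}, {"slide": [120, 0, 32.4], "dr": [0, 0, 0], "jaw": 1}, {"slide": [126, 0, 34], "dr": [0, 0, 0], "jaw": 1}, {"slide": [126, 0, 34], "dr": [0, 0, 0], "jaw": 1}, {"slide": [126, 0, 34], "dr": [0, 0, 0], "jaw": 1}, {"slide": [126, 0, 34], "dr": [0, 0, 0], "jaw": 1}])

```text
t: 13.55
tool_pos: [0.4527, -0.231, 0.3846]
orientation: [-0.078, -2.879, -0.008]
force: [-0.6, -0.1, -3.7]
opening: 0.0117
gripper_force: 50.0
```

```bash
python3 -c "
from h import *
st()
im,d,p=shot('top');W=world(d,p);save(im,'pics/t4.png')
hs=cv2.cvtColor(im,cv2.COLOR_RGB2HSV)
def comp(m,n0):
    n,l,s,c=cv2.connectedComponentsWithStats(m.astype(np.uint8));return [W[l==i] for i in range(1,n) if s[i,4]>=n0]
m=(d>0)&(W[...,2]>.0035)&(W[...,0]>.43)&(W[...,0]<.68)&(W[...,1]>.10)&(W[...,1]<.34)&(W[...,2]<.03)
for k in comp(cv2.morphologyEx(m.astype(np.uint8),cv2.MORPH_OPEN,np.ones((5,5))),100): print(len(k),np.median(k,0),k.min(0),k.max(0), (np.percentile(k,3,axis=0)+np.percentile(k,97,axis=0))/2, cv2.minAreaRect((k[:,:2]*1000).astype(np.float32)))
g=[.548,.230-.0,.245]
s=read_state();R0=R.from_rotvec(s['orientation']);z=R0.apply([0,0,1]);gr=s['tool_pos']+.167*z
go(gr+[0,0,.06],rt(1.1))
"
```

```text
13.55 tilt 14.97 grasp [ 409.6 -228.9  223.2] F [-0.6 -0.1 -3.7] T [-0.03 -0.33 -0.  ]
slide [ 55.6  -0.3 -53.1] dr [-0.0019 -0.2424  0.0033]
```

View pics/t4.png

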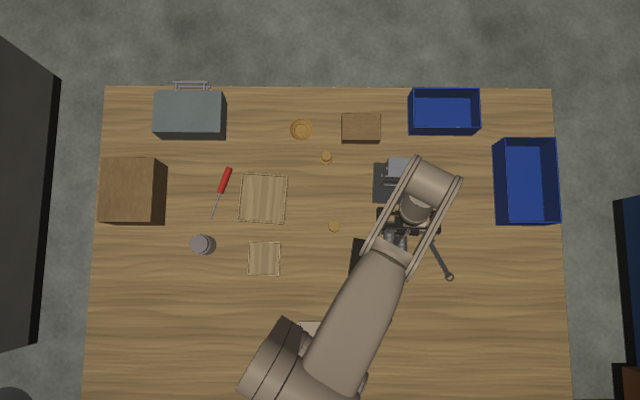

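The top view shows the bin out in front of the rack. The large plywood tray has its corners at about (242,173), (287,177), (285,223) and (238,221). I project them onto the rim height.

```bash
python3 -c "
from h import *
p=camera_params('top');Rm=R.from_rotvec(p['rvec']).as_matrix();C=-Rm.T@p['tvec']
P=[]
for u,v in [(242,173),(287,177),(285,223),(238,221)]:
    r=Rm.T@np.array([(u-p['cx'])/p['fx'],(v-p['cy'])/p['fy'],1]);P.append(C+r*(.018-C[2])/r[2])
P=np.array(P);print(P.round(3),P.mean(0)); print(np.linalg.norm(P-np.roll(P,1,0),axis=1))
"
```

```text
[[0.634 0.313 0.018]
 [0.62  0.148 0.018]
 [0.451 0.153 0.018]
 [0.458 0.322 0.018]] [0.54059795 0.23410986 0.018     ]
[0.17614177 0.16525993 0.16826787 0.1693938 ]
```

servo_tool(increments=[{"slide": [55.6, -0.3, -53.1], "dr": [-0.0019, -0.2424, 0.0033], "jaw": 1}, {"slide": [55.6, -0.3, -53.1], "dr": [-0.0019, -0.2424, 0.0033], "jaw": 1}, {"slide": [55.6, -0.3, -53.1], "dr": [-0.0019, -0.2424, 0.0033], "jaw": 1}, {"slide": [55.6, -0.3, -53.1], "dr": [-0.0019, -0.2424, 0.0033], "jaw": 1}, {"slide": [55.6, -0.3, -53.1], "dr": [-0.0019, -0.2424, 0.0033], "jaw": 1}, {"slide": [55.6, -0.3, -53.1], "dr": [-0.0019, -0.2424, 0.0033], "jaw": 1}])

```text
t: 14.2
tool_pos: [0.4125, -0.2287, 0.4484]
orientation: [-0.089, -3.117, -0.003]
force: [-0.2, 0.3, -2.9]
opening: 0.0117
gripper_force: 50.0
```

```bash
python3 -c "
from h import *
st();go([.538,.234,.283],rt(1.1))
"
```

```text
14.2 tilt 1.31 grasp [ 408.7 -228.3  281.5] F [-0.2  0.3 -2.9] T [0.04 0.02 0.  ]
slide [-101.9  469.2   -3.2] dr [ 0.0015 -0.0037  0.0003]
```

servo_tool(increments=[{"slide": [-3, 14, -3], "dr": [0, 0, 0], "jaw": 1}, {"slide": [-9, 42, -3], "dr": [0, 0, 0], "jaw": 1}, {"slide": [-17, 79, -3], "dr": [0, 0, 0], "jaw": 1}, {"slide": [-26, 119, -3], "dr": [0, 0, 0], "jaw": 1}, {"slide": [-35, 159, -3], "dr": [0, 0, 0], "jaw": 1}, {"slide": [-43, 199, -3], "dr": [0, 0, 0], "jaw": 1}, {"slide": [-52, 239, -3], "dr": [0, 0, 0], "jaw": 1}, {"slide": [-61, 279, -3], "dr": [0, 0, 0], "jaw": 1}, {"slide": [-69, 319, -3], "dr": [0, 0, 0], "jaw": 1}, {"slide": [-78, 359, -3], "dr": [0, 0, 0], "jaw": 1}, {"slide": [-87, 399, -3], "dr": [0, 0, 0], "jaw": 1}, {"slide": [-95, 435, -3], "dr": [0, -0.0035, 0], "jaw": 1}, {"slide": [-100, 460, -3], "dr": [0.0015, -0.0035, 0], "jaw": 1}, {"slide": [-102, 469, -3], "dr": [0.0015, -0.0035, 0], "jaw": 1}, {"slide": [-102, 469, -3], "dr": [0.0015, -0.0035, 0], "jaw": 1}, {"slide": [-102, 469, -3], "dr": [0.0015, -0.0035, 0], "jaw": 1}, {"slide": [-102, 469, -3], "dr": [0.0015, -0.0035, 0], "jaw": 1}])

```text
t: 15.9
tool_pos: [0.5412, 0.2324, 0.4511]
orientation: [-0.092, -3.124, 0.003]
force: [-0.3, -0.2, -3.8]
opening: 0.0116
gripper_force: 50.0
```

```bash
python3 -c "
from h import *
st();go([.538,.234,.210],rt(1.1))
im,d,p=shot('side');W=world(d,p);save(im[130:350,200:420],'pics/s5.png',2.7)
x=np.array([np.cos(YAW),np.sin(YAW),0])
m=(d>0)&(W[...,2]>.055)&(W[...,2]<.3)&(abs(W[...,1]-.24)<.05)&(W[...,0]<.64)&(W[...,0]>.44)
k=W[m]
for a in np.arange(.1,.28,.012):
    j=k[abs(k[:,2]-a)<.006]
    if len(j)>4: print(round(a,3),len(j),(j@x).min().round(4),(j@x).max().round(4),j[:,1].min().round(4),j[:,1].max().round(4))
"
```

```text
15.9 tilt 0.92 grasp [538.5 232.2 284.2] F [-0.3 -0.2 -3.8] T [ 0.04 -0.02 -0.05]
slide [-1.1  1.6 74.2] dr [-0.0021  0.0031 -0.0014]
0.1 6 0.4768 0.5725 0.2442 0.2722
0.112 40 0.4764 0.5757 0.2074 0.2736
0.124 33 0.4764 0.5752 0.2112 0.2742
0.136 30 0.4765 0.5751 0.1971 0.2747
0.148 197 0.4766 0.5773 0.1902 0.2751
0.16 430 0.4766 0.5764 0.1915 0.2749
0.172 360 0.4768 0.5763 0.1903 0.2736
0.184 122 0.4769 0.5758 0.1923 0.2741
0.196 65 0.5112 0.5757 0.1902 0.2689
0.208 64 0.5114 0.5758 0.1906 0.2698
0.22 68 0.5113 0.5753 0.1915 0.2715
0.232 104 0.5115 0.5775 0.2006 0.2698
0.244 39 0.5119 0.5734 0.2339 0.2517
0.256 40 0.5118 0.537 0.2344 0.2397
0.268 7 0.512 0.5369 0.2353 0.246
0.28 19 0.5157 0.5319 0.2462 0.2536
```

View pics/s5.png

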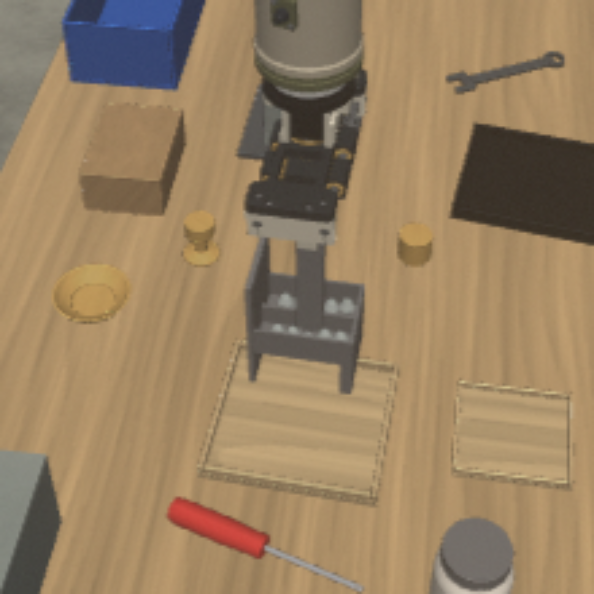

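The bin is upright over the tray, with edges constant to within 0.3° and the prisms still in. I lower it.

servo_tool(increments=[{"slide": [0, 1.5, 15], "dr": [0, 0, 0], "jaw": 1}, {"slide": [0, 1.5, 35], "dr": [0, 0, 0], "jaw": 1}, {"slide": [0, 1.5, 55], "dr": [0, 0, 0], "jaw": 1}, {"slide": [0, 1.5, 70], "dr": [0, 0, 0], "jaw": 1}, {"slide": [0, 1.5, 80], "dr": [0, 0, 0], "jaw": 1}, {"slide": [0, 1.5, 85], "dr": [0, 0, 0], "jaw": 1}, {"slide": [0, 1.5, 85], "dr": [0, 0, 0], "jaw": 1}, {"slide": [0, 1.5, 85], "dr": [0, 0, 0], "jaw": 1}])

```text
t: 16.75
tool_pos: [0.5403, 0.2348, 0.367]
orientation: [-0.091, -3.126, 0.001]
force: [-1.1, 0.1, -3.2]
opening: 0.0114
gripper_force: 50.0
```

servo_tool(increments=[{"slide": [0, 0, 1], "dr": [0, 0, 0], "jaw": 1}, {"slide": [0, 0, 2], "dr": [0, 0, 0], "jaw": 1}, {"slide": [0, 0, 3], "dr": [0, 0, 0], "jaw": 1}, {"slide": [0, 0, 4], "dr": [0, 0, 0], "jaw": 1}, {"slide": [0, 0, 4], "dr": [0, 0, 0], "jaw": 1}])

```text
t: 17.25
tool_pos: [0.5399, 0.2347, 0.362]
orientation: [-0.091, -3.124, 0.002]
force: [-0.5, -0.3, -2.9]
opening: 0.0117
gripper_force: 50.0
```

servo_tool(increments=[{"slide": [0, 0, 1], "dr": [0, 0, 0], "jaw": 1}, {"slide": [0, 0, 2], "dr": [0, 0, 0], "jaw": 1}, {"slide": [0, 0, 3], "dr": [0, 0, 0], "jaw": 1}, {"slide": [0, 0, 3], "dr": [0, 0, 0], "jaw": 1}])

```text
t: 17.65
tool_pos: [0.5398, 0.2347, 0.3589]
orientation: [-0.09, -3.124, 0.002]
force: [-0.2, -0.0, -3.7]
opening: 0.0116
gripper_force: 50.0
```

```bash
python3 -c "
from h import *
st()"
```

```text
17.65 tilt 0.93 grasp [537.1 234.6 191.9] F [-0.2 -0.  -3.7] T [ 0.05 -0.01 -0.02]
```

servo_tool(increments=[{"slide": [0, 0, 1], "dr": [0, 0, 0], "jaw": 1}, {"slide": [0, 0, 2], "dr": [0, 0, 0], "jaw": 1}, {"slide": [0, 0, 3], "dr": [0, 0, 0], "jaw": 1}, {"slide": [0, 0, 3], "dr": [0, 0, 0], "jaw": 1}])

```text
t: 18.05
tool_pos: [0.5398, 0.2347, 0.3559]
orientation: [-0.09, -3.124, 0.002]
force: [0.2, 0.2, -3.8]
opening: 0.0115
gripper_force: 50.0
```

servo_tool(increments=[{"slide": [0, 0, 0.5], "dr": [0, 0, 0], "jaw": 1}, {"slide": [0, 0, 1], "dr": [0, 0, 0], "jaw": 1}, {"slide": [0, 0, 1], "dr": [0, 0, 0], "jaw": 1}])

```text
t: 18.35
tool_pos: [0.5398, 0.2347, 0.3552]
orientation: [-0.09, -3.125, 0.002]
force: [-0.3, -0.7, -3.5]
opening: 0.0121
gripper_force: 50.0
```

servo_tool(increments=[{"slide": [0, 0, 0.4], "dr": [0, 0, 0], "jaw": 1}, {"slide": [0, 0, 0.7], "dr": [0, 0, 0], "jaw": 1}, {"slide": [0, 0, 0.7], "dr": [0, 0, 0], "jaw": 1}])

```text
t: 18.65
tool_pos: [0.5399, 0.2347, 0.3552]
orientation: [-0.091, -3.125, 0.001]
force: [-2.6, -0.9, 3.6]
opening: 0.0117
gripper_force: 50.0
```

Touched down with about 7 N. I release, then rise.

servo_tool(increments=[{"slide": [0, 0, -0.4], "dr": [0, 0, 0], "jaw": 1}, {"slide": [0, 0, -0.4], "dr": [0, 0, 0], "jaw": 0.85}, {"slide": [0, 0, -0.4], "dr": [0, 0, 0], "jaw": 0.7}, {"slide": [0, 0, -0.4], "dr": [0, 0, 0], "jaw": 0.5}, {"slide": [0, 0, -0.4], "dr": [0, 0, 0], "jaw": 0.4}, {"slide": [0, 0, -0.4], "dr": [0, 0, 0], "jaw": 0.4}, {"slide": [0, 0, -0.4], "dr": [0, 0, 0], "jaw": 0.4}], force=15)

```text
t: 19.35
tool_pos: [0.5399, 0.2347, 0.3549]
orientation: [-0.091, -3.124, 0.002]
force: [0.0, -0.0, 0.3]
opening: 0.0496
gripper_force: 0.0
```

servo_tool(increments=[{"slide": [0, 0, -10], "dr": [0, 0, 0], "jaw": 0.4}, {"slide": [0, 0, -30], "dr": [0, 0, 0], "jaw": 0.4}, {"slide": [0, 0, -60], "dr": [0, 0, 0], "jaw": 0.4}, {"slide": [0, 0, -100], "dr": [0, 0, 0], "jaw": 0.4}, {"slide": [0, 0, -120], "dr": [0, 0, 0], "jaw": 0.4}, {"slide": [0, 0, -120], "dr": [0, 0, 0], "jaw": 0.4}, {"slide": [0, 0, -120], "dr": [0, 0, 0], "jaw": 0.4}])

```text
t: 20.05
tool_pos: [0.5418, 0.2348, 0.4752]
orientation: [-0.091, -3.125, 0.001]
force: [0.2, -0.2, -0.7]
opening: 0.0561
gripper_force: 0.0
```

```bash
python3 -c "
from h import *
st()
im,d,p=shot('side');W=world(d,p);save(im[180:350,220:400],'pics/s6.png',3)
x=np.array([np.cos(YAW),np.sin(YAW),0])
m=(d>0)&(W[...,2]>.02)&(W[...,2]<.22)&(abs(W[...,1]-.24)<.06)&(W[...,0]<.66)&(W[...,0]>.42)
k=W[m];print('top',np.percentile(k[:,2],99.5))
for a in np.arange(.03,.2,.02):
    j=k[abs(k[:,2]-a)<.008]
    if len(j)>4: print(round(a,3),len(j),(j@x).min().round(4),(j@x).max().round(4),j[:,1].min().round(4),j[:,1].max().round(4))
"
```

```text
20.05 tilt 0.85 grasp [539.3 234.8 308.2] F [ 0.2 -0.2 -0.7] T [ 0.03 -0.04  0.02]
top 0.20605869448512104
0.03 50 0.4404 0.6193 0.1817 0.2976
0.05 218 0.4752 0.5735 0.1928 0.277
0.07 487 0.4753 0.5735 0.1921 0.2776
0.09 125 0.4749 0.5752 0.1916 0.276
0.11 71 0.5095 0.5748 0.1927 0.2742
0.13 80 0.5097 0.5753 0.1892 0.2723
0.15 45 0.5097 0.5733 0.2036 0.2734
0.17 44 0.5093 0.5339 0.2305 0.2438
0.19 46 0.5092 0.534 0.2292 0.244
```

View pics/s6.png

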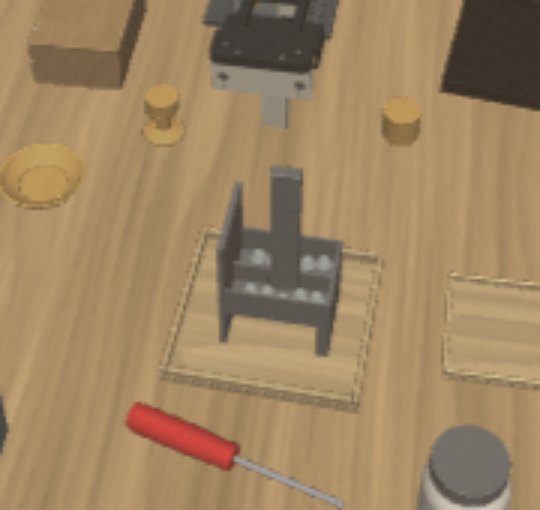

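The bin stands flat and centred in the large plywood tray, the gripper is clear above it, and the other things look undisturbed.

```bash
python3 -c "
from plant import *
print(close_job())"
```

```text
the job is handed in; nothing more can be done
None
```

The bin came out of the rack without being forced (I saw no more than about 6 N against it), prisms still in; it now stands flat and released in the large plywood tray, and the job is handed in, though no verdict came back.

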